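# Put the vacuum on the loaded filtration station

## Task

Set the three-station vacuum filtration manifold for the one sample: push the stopcock levers round with a fingertip, without gripping or forcing them, so that only the station carrying the funnel draws. First shut the two stations that have no funnel (lever fully across its pipe) so that the vacuum can build up, and only then open the funnel's station (lever fully in line with its pipe, pointing back over the header). Leave the funnel standing on its filter head and the glassware round about where it is.

Things in the scene. Friction and masses are not known exactly. Their poses are not given: they have to be found in the camera images.
- manifold: fixed steel suction header of the manifold: tube 33 mm thick along this body's y, axis 50 mm above the worktop and 55 mm to the -x side of the origin. Origin: on the worktop under the middle lever pivot; x points to the filter heads. Stations stand 110 mm apart along y, in varying order. A round gauge (60 mm, top at 80 mm) ends it at y = 212 mm; the other end turns down into the worktop.
- station_funnel_pivot (a point): The station that carries the filter funnel: pivot of its stopcock lever, at the lever's mid-height, 110 mm above the worktop (fixed). Axes: z up, x level along the branch pipe, from the suction header towards the filter head, y square to the pipe (left when looking along x).
- lever_funnel (a joint): lever of the station that carries the filter funnel, rad. 0 = shut: square across the branch pipe, pointing along the pivot's +y. 1.571 = open: in line with the pipe, pointing along the pivot's -x, over the header. Opens counter-clockwise seen from above, shuts clockwise, with a fixed stop at each end; stays where it is left (0.22 N m friction, about 4 N at the push point).
- lever_funnel_grip (a point): centre of the black handgrip on the lever of the station that carries the filter funnel, 50 mm out from the pivot, moving with the lever; y outward along the lever, z up. The handgrip is a level bar 14 mm wide, 16 mm high (102 to 118 mm above the worktop), 50 mm long (25 to 75 mm from the pivot). Push its +x face to open, its -x face to shut.
- station_bare_1_pivot (a point): One of the two stations without a funnel: pivot of its stopcock lever, at the lever's mid-height, 110 mm above the worktop (fixed). Axes: z up, x level along the branch pipe, from the suction header towards the filter head, y square to the pipe (left when looking along x).
- lever_bare_1 (a joint): lever of one of the two stations without a funnel, rad. 0 = shut: square across the branch pipe, pointing along the pivot's +y. 1.571 = open: in line with the pipe, pointing along the pivot's -x, over the header. Opens counter-clockwise seen from above, shuts clockwise, with a fixed stop at each end; stays where it is left (0.22 N m friction, about 4 N at the push point).
- lever_bare_1_grip (a point): centre of the black handgrip on the lever of one of the two stations without a funnel, 50 mm out from the pivot, moving with the lever; y outward along the lever, z up. The handgrip is a level bar 14 mm wide, 16 mm high (102 to 118 mm above the worktop), 50 mm long (25 to 75 mm from the pivot). Push its +x face to open, its -x face to shut.
- station_bare_2_pivot (a point): The other station without a funnel: pivot of its stopcock lever, at the lever's mid-height, 110 mm above the worktop (fixed). Axes: z up, x level along the branch pipe, from the suction header towards the filter head, y square to the pipe (left when looking along x).
- lever_bare_2 (a joint): lever of the other station without a funnel, rad. 0 = shut: square across the branch pipe, pointing along the pivot's +y. 1.571 = open: in line with the pipe, pointing along the pivot's -x, over the header. Opens counter-clockwise seen from above, shuts clockwise, with a fixed stop at each end; stays where it is left (0.22 N m friction, about 4 N at the push point).
- lever_bare_2_grip (a point): centre of the black handgrip on the lever of the other station without a funnel, 50 mm out from the pivot, moving with the lever; y outward along the lever, z up. The handgrip is a level bar 14 mm wide, 16 mm high (102 to 118 mm above the worktop), 50 mm long (25 to 75 mm from the pivot). Push its +x face to open, its -x face to shut.
- filter_funnel: loose stainless filter funnel, an open round cup 70 mm across and 74 mm high, standing on its station's filter head (165 mm along +x from that station's lever pivot, head top 100 mm above the worktop, head 64 mm across). Origin at the centre of its underside. The filter heads of the other two stations are empty.
- weigh_bottle_1: bystander, loose: small glass weighing bottle with lid, 31 mm across and 56 mm high, standing between two branch pipes behind the levers. Origin at the centre of its underside.
- weigh_bottle_2: bystander, loose: glass weighing bottle with lid, 37 mm across and 52 mm high, standing between the other two branch pipes. Origin at the centre of its underside.
- beaker_small: bystander, loose: small glass beaker, 46 mm across and 58 mm high, in front of the hotplate. Origin at the centre of its underside.
- petri_dish: bystander, loose: glass Petri dish, 62 mm across and 13 mm high, to the right of the beaker. Origin at the centre of its underside.
- amber_drop_bottle: bystander, loose: small amber dropper bottle with a white cap, 40 mm across and 81 mm high, to the right of the hotplate. Origin at the centre of its underside.
- station_funnel_head (a point): centre of the top of the filter head on which the funnel stands, 165 mm along +x from that station's lever pivot; axes as the pivot point.
Not all that is in view belongs to the job. Leave any pink look-alike of the filter_funnel alone.

How it is judged:
By the outcome, as a careful person would: the job done as asked, in the order asked, and still so for the second after the job is handed in, with the robot touching nothing.
It also fails if it takes over 59 s, if anything falls off the work surface, if the arm or the gripper's body presses on something with over 40 N, if the wrist force passes 120 N, or if a joint passes its speed limit or range.

## Robot

A 6-joint arm with a two-finger parallel gripper is mounted at the origin on a cart in front of the work surface, level with it; the furniture and walls round the work are solid. World frame = base frame: x ahead of the robot, y to its left, z up, the work surface at z = 0. Lengths are in mm, angles in rad, forces in N, time in s.
With the tool pointing down it reaches from about 400 to 925 mm from the base axis. Payload 12.5 kg.
Tool frame: the origin (TCP) lies at the very end of the fingers, on their centre line; the grasp point (between the pads) lies 19 mm behind it; z points along the fingers, y is the direction in which the jaws open and shut (so a half turn about z gives the same grasp; the last joint's range is limited). The gripper opens to 95 mm and grips with 3 to 60 N. Pads are 20 mm wide; open, the fingers measure 119 mm over their backs; the gripper's body (75 mm by 180 mm) begins 59 mm behind the grasp point.
Start: joints at [1.071, 0.491, 1.559, -0, 1.092, -0.106], TCP at [239.798, 577.186, 214.661] pointing down, gripper open.
Joint ranges: [-3.1, 3.1], [-0.84, 2.19], [0.05, 2.79], [-1.13, 4.28], [0.06, 2.93], [-2.69, 2.69]. Speed limits (rad/s): [2.22, 2.22, 2.79, 3.14, 3.14, 3.14].

## Interface

Orientations are given as [roll, pitch, yaw] about the fixed x, y, z axes, in that order (R = Rz(yaw) Ry(pitch) Rx(roll)).
In Python, from cell import env gives the robot as it stands.
- The arm moves only by the shell command python3 -m pendant 'ROWS'. ROWS is JSON, a list that holds one entry, the list of rows, each a list of 5 numbers: the opening, from 0 (shut) to 1 (fully open), then the shift along the tool's x, y, z in m, then the turn about the tool's z in rad. A call has exactly 8 rows; each row is the pose to reach, as a shift and turn from the pose commanded when the call began, along the tool's axes at that moment; what a row does not reach only later rows make up. A row lasts 1/10 s, in which the tool goes at most 50 mm and 8.59 degrees, less where a joint would pass 70% of its speed; a pose out of reach is approached as far as the arm can. A call with a gripper value outside its range is refused whole. The fingers move at their own pace and stop on an object; the grip force is fixed at half the most. Time passes only in rows, so rows that repeat a pose let the fingers close, or fill a call up. It gives the time, the measured TCP pose, the force and the opening at its end, in the units of the state.
- env.state(): the state, without advancing time (a new reading comes with each control period).
- env.read_camera(name): name is "scene" or "side" or "wrist"; returns a dict with "image" (420x560x3 uint8, blue, green, red), "range_z" (420x560 float32, mm along the optical axis (not along the pixel's ray), 0 where there is no reading), "fx", "fy", "cx", "cy" (pixels), "rvec" (rotation vector, rad) and "tvec" (3), from world to camera coordinates, as OpenCV has them; the wrist camera has in their place "tool_from_camera" (4x4, takes a point from camera to tool coordinates, whose origin is the TCP and whose axes are the flange's). Camera axes: x right, y down, z forward; pixel columns grow to the right and rows downward; lengths in mm; the calibration is good to about 2 mm. A picture is of the moment at which its call begins: read the wrist's pose just before it.
- env.job_done(): hands the job in, once; it reports no verdict.
The state is a dict: "t": time; "joints": joint angles; "qvel": joint speeds; "tau": joint torques, N m; "eef_pos": TCP position; "tcp_rot": TCP orientation; "ft_force": force on the tool from outside, world axes, zero at the start; "moment": the same for the moment, N m; "opening": opening from 0.0 (shut) to 1.0 (fully open).
Only numpy, scipy, OpenCV 4.12 (cv2) and the standard library are available. Lean on these libraries where they do the work, as an engineer would, in place of code of your own. Each camera call takes 0.05 s, during which the arm holds its last target. There are 200 camera calls.

## Working session

There is one attempt and no reset: what is moved stays moved. The work goes in short steps, Python scripts to look and compute and a shell command to move; the robot and the scene stay as the last step left them, time stands still between calls to the robot, and variables do not carry over. Pictures are saved under pics/ and viewed, about 8 in all and at most 12, crops included, and the job is handed in when it is done.

```bash
mkdir -p pics; ls; python3 - <<'E'
from cell import env
import cv2,numpy as np
s=env.state();print(s)
for n in("scene","side"):
    c=env.read_camera(n);cv2.imwrite(f"pics/{n}0.png",c["image"]);np.savez(f"pics/{n}0.npz",**c)
    R=cv2.Rodrigues(np.array(c["rvec"]))[0];print(n,-R.T@np.array(c["tvec"]).ravel(),R[2])
E
```

```text
pics
{'t': 0.0, 'joints': array([ 1.07138125e+00,  4.91573764e-01,  1.55943191e+00, -1.00259780e-05,
        1.09167606e+00, -1.05561117e-01]), 'qvel': array([ 3.62555487e-04, -3.60837240e-04, -1.41343656e-04,  2.84786996e-05,
       -1.43245380e-03, -3.84081520e-05]), 'tau': array([ 6.72729038e-05, -6.12648869e+01, -2.58178246e+01,  6.91966899e-02,
        4.82625794e-02, -7.81088534e-05]), 'eef_pos': array([239.69244199, 576.9631788 , 214.05895657]), 'tcp_rot': array([-3.14050870e+00, -1.05908536e-04,  2.74774326e+00]), 'ft_force': array([-0.52352393, -0.46438816, -0.06264485]), 'moment': array([ 0.01129301, -0.04424321,  0.006631  ]), 'opening': 0.9971966666658549}
scene [-121.85097584 -681.520692   1008.69710975] [ 0.48825391  0.54860844 -0.67870237]
side [ 467.24324516 1045.70616648  898.30576139] [ 0.03794553 -0.77361185 -0.6325226 ]
```

View pics/scene0.png

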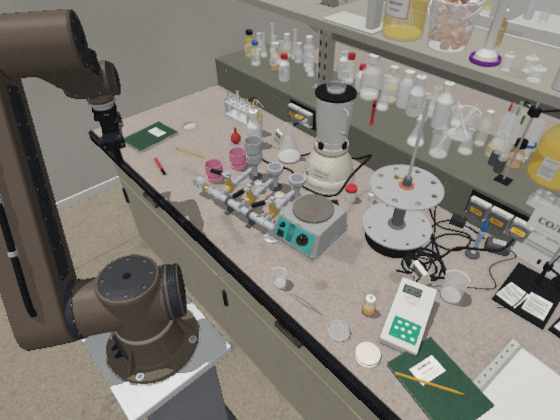

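View pics/side0.png

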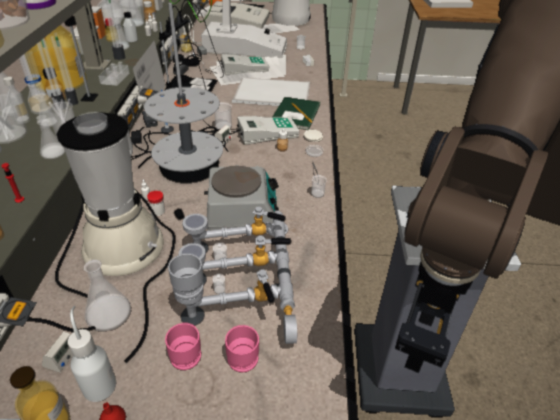

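The scene view shows the manifold at about (200-300, 140-230). The grey funnel is at (254,150), and the pink look-alikes at (214,171) and (237,159) are to be left alone. In the side view the funnel is at (186,280), the pinks are at (184,345) and (242,348), and the levers are at about (277,215), (272,258) and (264,292). Next I'll make close crops with a metric top-down reprojection.

```bash
cat > h.py <<'E'
import cv2,numpy as np
def world(c):
    z=c["range_z"].astype(float);v,u=np.indices(z.shape)
    P=np.dstack([(u-c["cx"])/c["fx"]*z,(v-c["cy"])/c["fy"]*z,z])
    R=cv2.Rodrigues(np.array(c["rvec"],float))[0]
    W=(P-np.array(c["tvec"],float).ravel())@R
    W[z<=0]=np.nan;return W
def load(n): return dict(np.load(f"pics/{n}.npz"))
E
python3 - <<'E'
from h import *
a=load("scene0");b=load("side0")
A=cv2.resize(a["image"][130:245,180:320],None,fx=2.85,fy=2.85,interpolation=3)
B=cv2.resize(b["image"][190:350,150:320],None,fx=2.3,fy=2.3,interpolation=3)
h=max(A.shape[0],B.shape[0]);f=lambda i:cv2.copyMakeBorder(i,0,h-i.shape[0],0,0,0)
o=np.hstack([f(A),f(B)]);cv2.imwrite("pics/crop0.png",o);print(o.shape)
W=world(b)
for u,v in [(277,215),(272,258),(264,292),(258,215),(261,243),(262,275),(186,262),(195,222),(285,260),(290,325)]:print(u,v,W[v,u].round())
W=world(a)
for u,v in [(254,140),(275,170),(297,182),(200,182)]:print(u,v,W[v,u].round())
E
```

```text
(368, 790, 3)
277 215 [501. 151. 116.]
272 258 [506. 249.  59.]
264 292 [518. 360.  62.]
258 215 [551. 141. 104.]
261 243 [534. 249. 109.]
262 275 [522. 358. 118.]
186 262 [689. 359. 147.]
195 222 [709. 177.  99.]
285 260 [474. 257.  63.]
290 325 [455. 456.  77.]
254 140 [709. 415. 151.]
275 170 [682. 261. 101.]
297 182 [694. 153.  99.]
200 182 [450. 429.  70.]
```

View pics/crop0.png

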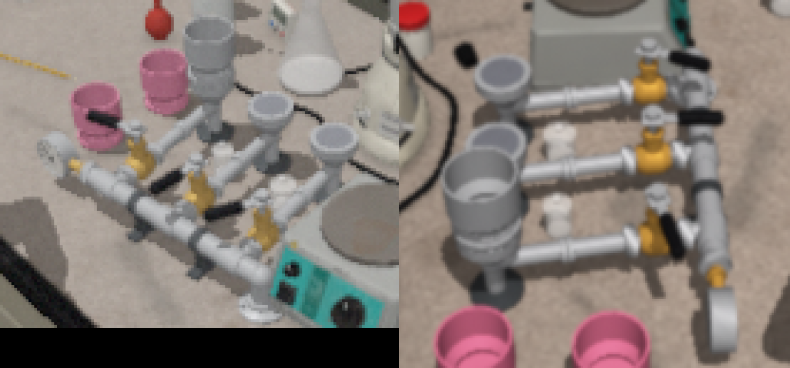

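The crop confirms the choice. The grey funnel's station is the leftmost, next to the gauge, and its lever points diagonally. The two empty-head stations have levers pointing back over the header, so they are nearly open. Next I'll measure the pose.

```bash
cat > meas.py <<'E'
from h import *
import sys
from scipy.cluster.hierarchy import fcluster,linkage
def run(names):
  for n in names:
    c=load(n);W=world(c);I=c["image"].astype(int);z=W[...,2]
    box=(W[...,0]>400)&(W[...,0]<780)&(W[...,1]>60)&(W[...,1]<480)
    dark=box&(z>95)&(z<125)&(I.max(2)<70)
    P=W[dark]
    if len(P)>5:
        L=fcluster(linkage(P[:,:2]),12,'distance')
        for k in set(L):
            Q=P[L==k]
            if len(Q)>8:
                q=Q[:,:2]-Q[:,:2].mean(0);d=np.linalg.svd(q)[2][0];t=q@d
                print(n,"grip",len(Q),Q.mean(0).round(1),"dir",np.degrees(np.arctan2(d[1],d[0])).round(1),"len",np.ptp(t).round(),"zmax",Q[:,2].max().round())
    # head tops / funnel rim
    for lo,hi in((94,106),(166,182)):
        m=box&(z>lo)&(z<hi)&(W[...,0]>630)&(I.max(2)-I.min(2)<40)
        P=W[m]
        if len(P)<10: continue
        L=fcluster(linkage(P[:,:2]),12,'distance')
        for k in set(L):
            Q=P[L==k]
            if len(Q)>25:
                (cx,cy),r=cv2.minEnclosingCircle(Q[:,:2].astype(np.float32));print(n,lo,"disc",len(Q),round(cx,1),round(cy,1),"r",round(r,1))
    bo=box&(I[...,2]>150)&(I[...,0]<90)&(z>70)&(z<110)&(W[...,0]>480)
    P=W[bo]
    if len(P)>9:
        L=fcluster(linkage(P[:,:2]),12,'distance')
        for k in set(L):
            Q=P[L==k]
            if len(Q)>10: print(n,"brass",len(Q),Q.mean(0).round(1))
if __name__=="__main__": run(sys.argv[1:])
E
python3 meas.py scene0 side0
python3 - <<'E'
from cell import env
print(env.read_camera("wrist")["tool_from_camera"])
E
```

```text
scene0 grip 39 [503.9 393.2 111.5] dir -68.4 len 46.0 zmax 121.0
scene0 grip 53 [502.5 144.7 111.4] dir 161.0 len 44.0 zmax 119.0
scene0 grip 48 [485.2 233.8 112.2] dir -177.2 len 45.0 zmax 120.0
scene0 94 disc 44 663.2 78.8 r 34.7
scene0 94 disc 156 714.6 170.9 r 34.8
scene0 94 disc 139 697.7 281.3 r 33.6
scene0 94 disc 33 681.4 382.9 r 30.2
scene0 166 disc 70 684.0 391.4 r 37.7
side0 grip 128 [504.9 403.6 114.8] dir 113.0 len 48.0 zmax 120.0
side0 grip 117 [487.8 242.8 114.2] dir -175.4 len 46.0 zmax 121.0
side0 grip 96 [504.  153.4 113.9] dir 161.9 len 47.0 zmax 121.0
side0 94 disc 81 681.2 396.6 r 32.5
side0 94 disc 277 695.6 281.0 r 33.0
side0 94 disc 356 710.4 175.8 r 32.8
side0 94 disc 235 663.3 78.5 r 35.8
side0 166 disc 255 681.1 391.9 r 36.9
side0 brass 27 [534.2 249.7  85.7]
side0 brass 17 [551.1 142.8  81.2]
[[-7.67808222e-04 -9.55093160e-01 -2.96304684e-01  8.43783410e+01]
 [ 9.99999594e-01 -8.73238413e-04  2.23473093e-04 -8.59066077e-01]
 [-4.72182255e-04 -2.96304393e-01  9.55093443e-01 -1.70094630e+02]
 [ 0.00000000e+00  0.00000000e+00  0.00000000e+00  1.00000000e+00]]
```

```bash
python3 -m pendant '[[[0,-0.02,-0.01,-0.02,-0.04],[0,-0.06,-0.025,-0.05,-0.12],[0,-0.105,-0.045,-0.08,-0.22],[0,-0.15,-0.065,-0.11,-0.32],[0,-0.195,-0.085,-0.115,-0.42],[0,-0.24,-0.105,-0.115,-0.50],[0,-0.285,-0.13,-0.115,-0.57],[0,-0.32,-0.145,-0.115,-0.57]]]'
python3 -m pendant '[[[0,-0.02,-0.01,0,0],[0,-0.025,-0.01,0,0],[0,-0.025,-0.01,0,0],[0,-0.025,-0.01,0,0],[0,-0.025,-0.01,0,0],[0,-0.025,-0.01,0,0],[0,-0.025,-0.01,0,0],[0,-0.025,-0.01,0,0]]]'
python3 - <<'E'
from cell import env
from h import *
from scipy.spatial.transform import Rotation as Ro
s=env.state();c=env.read_camera("wrist")
T=np.eye(4);T[:3,:3]=Ro.from_euler("xyz",s["tcp_rot"]).as_matrix();T[:3,3]=s["eef_pos"]
M=np.linalg.inv(T@np.array(c.pop("tool_from_camera")))
c["rvec"]=cv2.Rodrigues(M[:3,:3])[0];c["tvec"]=M[:3,3]
np.savez("pics/wrist1.npz",**c);cv2.imwrite("pics/wrist1.png",c["image"])
print(s["eef_pos"],s["tcp_rot"])
E
python3 meas.py wrist1
```

```text
t: 0.95
eef_pos: [477.7, 321.8, 329.8]
tcp_rot: [3.141, 0.0, -2.963]
ft_force: [1.6, 0.5, -0.0]
opening: 0.38
t: 1.75
eef_pos: [502.9, 318.3, 329.8]
tcp_rot: [3.141, 0.0, -2.965]
ft_force: [-0.1, -0.5, -0.2]
opening: 0.003
[502.92625155 318.34171117 329.77155879] [ 3.14146063e+00  2.65240429e-04 -2.96486833e+00]
wrist1 grip 309 [504.9 395.  116. ] dir 110.6 len 48.0 zmax 120.0
wrist1 grip 94 [620.4  72.6 111.5] dir 3.3 len 82.0 zmax 115.0
wrist1 grip 411 [487.2 238.7 116.8] dir 3.9 len 48.0 zmax 120.0
wrist1 grip 490 [502.8 150.4 116.3] dir -18.2 len 48.0 zmax 120.0
wrist1 94 disc 1083 663.4 78.5 r 36.5
wrist1 94 disc 941 711.4 173.6 r 31.9
wrist1 brass 52 [550.1 139.3  90. ]
wrist1 brass 27 [514.4 348.7  89.4]
wrist1 brass 20 [532.3 248.8  89.4]
```

View pics/wrist1.png

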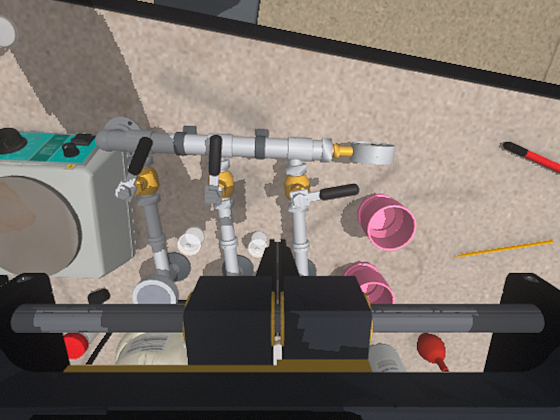

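The wrist view shows the lever hubs at (125,190), (213,195) and (303,197), with grips at (140,157), (215,155) and (338,192). The funnel lever is nearly across, and the two bare ones point over the header. I'll take the hub positions and pipe direction from depth.

```bash
python3 - <<'E'
from h import *
c=load("wrist1");W=world(c);z=W[...,2]
for u,v in [(125,190),(213,195),(303,197)]:
    w=W[v-14:v+15,u-14:u+15].reshape(-1,3);I=c["image"][v-14:v+15,u-14:u+15].reshape(-1,3).max(1)
    q=w[(w[:,2]>104)&(w[:,2]<135)&(I>85)];print("hub",len(q),np.median(q,0).round(1),q[:,2].max().round(1))
# header: top ridge
m=(z>60)&(z<70)&(W[...,0]>440)&(W[...,0]<520)&(W[...,1]>100)&(W[...,1]<400)
P=W[m];q=P[:,:2];p=np.polyfit(q[:,1],q[:,0],1);print("header x=",p,"yaw",np.degrees(np.arctan(-p[0])))
# pipes
for (u0,u1,v0,v1) in[(135,180,200,250),(215,245,205,250),(285,315,215,260)]:
    w=W[v0:v1,u0:u1].reshape(-1,3);q=w[(w[:,2]>52)&(w[:,2]<85)]
    d=np.polyfit(q[:,0],q[:,1],1);print("pipe",len(q),q.mean(0).round(1),q[:,2].max().round(),"yaw",np.degrees(np.arctan(d[0])).round(1))
E
```

```text
hub 404 [547.4 136.4 112.9] 122.1
hub 362 [533.7 242.8 113.2] 122.2
hub 392 [520.4 352.4 112.9] 122.9
header x= [-8.77270097e-02  5.06122087e+02] yaw 5.0135522143373805
pipe 738 [613.9 151.1  58.9] 67.0 yaw 14.1
pipe 640 [599.7 259.   59. ] 68.0 yaw 13.5
pipe 609 [597.1 369.4  58.6] 64.0 yaw 13.2
```

```bash
cat > plan.py <<'E'
from h import *
import sys
# plan.py x y yaw px py side r th,d ...  -> tool-axis shifts (m) from (x,y)
def plan(x,y,yaw,p,side,pts,r=50):
    tx=np.array([np.cos(yaw),np.sin(yaw)]);ty=np.array([np.sin(yaw),-np.cos(yaw)])
    for th,d in pts:
        t=np.radians(th);e=np.array([np.cos(t),np.sin(t)]);n=side*np.array([-e[1],e[0]])
        w=np.array(p)+r*e+d*n;s=(w-[x,y])/1000
        print(th,d,w.round(),"tool",(s@tx).round(4),(s@ty).round(4))
E
python3 - <<'E'
from plan import *
for n in("scene0","side0","wrist1"):
    W=world(load(n));
    for cx,cy in((491,121),(480,215),(537,395)):
        m=(abs(W[...,0]-cx)<20)&(abs(W[...,1]-cy)<20);q=W[m];print(n,cx,cy,len(q),np.nanmax(q,0).round() if len(q) else 0)
    m=(W[...,0]>440)&(W[...,0]<620)&(W[...,1]>20)&(W[...,1]<120)&(W[...,2]>85)&(W[...,2]<150);q=W[m]
    if len(q):print("hot",q.min(0).round(),q.max(0).round())
plan(502.9,318.3,-2.965,(549,137),1,[(162,34),(162,21),(150,19),(138,19),(126,19),(114,19),(105,19),(102,18),(98,18)])
E
```

```text
scene0 491 121 180 [511. 141. 114.]
scene0 480 215 198 [500. 235. 120.]
scene0 537 395 6 [555. 414. 114.]
hot [511.  20.  85.] [620. 119. 119.]
side0 491 121 94 [511. 141.  69.]
side0 480 215 155 [500. 235. 117.]
side0 537 395 236 [557. 415. 114.]
hot [514.  20.  85.] [620.  97. 120.]
wrist1 491 121 758 [511. 141. 115.]
wrist1 480 215 973 [500. 235. 422.]
wrist1 537 395 315 [557. 415. 118.]
hot [515.  20.  85.] [620. 120. 118.]
162 34 [491. 120.] tool 0.0466 -0.193
162 21 [495. 132.] tool 0.0405 -0.1815
150 19 [496. 146.] tool 0.0369 -0.1689
138 19 [499. 156.] tool 0.0322 -0.1588
126 19 [504. 166.] tool 0.0254 -0.1499
114 19 [511. 175.] tool 0.0169 -0.1426
105 19 [518. 180.] tool 0.0097 -0.1384
102 18 [521. 182.] tool 0.0061 -0.1372
98 18 [524. 184.] tool 0.0026 -0.1359
```

```bash
python3 -m pendant '[[[0,0.005,-0.02,0,0],[0,0.015,-0.06,0,0],[0,0.027,-0.105,0,0],[0,0.037,-0.15,0,0],[0,0.046,-0.18,0,0],[0,0.047,-0.195,0,0],[0,0.047,-0.195,0.02,0],[0,0.047,-0.195,0.05,0]]]'
python3 -m pendant '[[[0,0,0,0.04,0],[0,0,0,0.08,0],[0,0,0,0.12,0],[0,0,0,0.15,0],[0,0,0,0.17,0],[0,0,0,0.178,0],[0,0,0,0.181,0],[0,0,0,0.181,0]]]'
```

```text
t: 2.6
eef_pos: [492.1, 117.8, 280.4]
tcp_rot: [3.142, 0.004, -2.966]
ft_force: [1.2, 0.5, -0.7]
opening: 0.003
t: 3.4
eef_pos: [491.6, 118.1, 99.0]
tcp_rot: [3.142, 0.001, -2.965]
ft_force: [0.3, 0.6, 0.4]
opening: 0.002
```

```bash
python3 -m pendant '[[[0,-0.003,0.007,0,0],[0,-0.0065,0.0135,0,0],[0,-0.008,0.02,0,0],[0,-0.010,0.026,0,0],[0,-0.012,0.031,0,0],[0,-0.015,0.036,0,0],[0,-0.018,0.041,0,0],[0,-0.0215,0.045,0,0]]]'
python3 -m pendant '[[[0,-0.004,0.004,0,0],[0,-0.0085,0.0075,0,0],[0,-0.012,0.0095,0,0],[0,-0.0145,0.011,0,0],[0,-0.0145,0.011,0,0],[0,-0.0145,0.011,0,0],[0,-0.0145,0.011,0,0],[0,-0.0145,0.011,0,0]]]'
```

```text
t: 4.2
eef_pos: [504.3, 166.4, 98.9]
tcp_rot: [-3.141, -0.0, -2.965]
ft_force: [-2.2, -4.7, 0.7]
opening: 0.003
t: 5.0
eef_pos: [517.0, 179.4, 98.8]
tcp_rot: [3.141, 0.001, -2.966]
ft_force: [-0.4, 1.1, -0.5]
opening: 0.006
```

```bash
python3 -m pendant '[[[0,-0.001,0,0,0],[0,-0.002,0,0,0],[0,-0.003,0,0,0],[0,-0.003,0,0,0],[0,-0.003,0,0,0],[0,-0.003,0,0,0],[0,-0.003,0,0,0],[0,-0.003,0,0,0]]]'
python3 -m pendant '[[[0,-0.001,0,0,0],[0,-0.002,0,0,0],[0,-0.002,0,0,0],[0,-0.002,0,0,0],[0,-0.002,0,0,0],[0,-0.002,0,0,0],[0,-0.002,0,0,0],[0,-0.002,0,0,0]]]'
```

```text
t: 5.8
eef_pos: [519.5, 179.9, 98.5]
tcp_rot: [3.141, -0.0, -2.965]
ft_force: [-4.8, 2.5, 1.9]
opening: 0.006
t: 6.6
eef_pos: [521.1, 180.2, 98.5]
tcp_rot: [3.141, -0.001, -2.965]
ft_force: [-7.4, 2.0, 1.7]
opening: 0.008
```

```bash
python3 -m pendant '[[[0,-0.001,0,0,0],[0,-0.002,0,0,0],[0,-0.002,0,0,0],[0,-0.002,0,0,0],[0,-0.002,0,0,0],[0,-0.002,0,0,0],[0,-0.002,0,0,0],[0,-0.002,0,0,0]]]'
python3 - <<'E'
from cell import env
from h import *
for n in("scene","side"):
    c=env.read_camera(n);cv2.imwrite(f"pics/{n}1.png",c["image"]);np.savez(f"pics/{n}1.npz",**c)
print(env.state()["ft_force"])
E
python3 meas.py side1 scene1 | grep grip
```

```text
t: 7.4
eef_pos: [521.4, 180.4, 98.4]
tcp_rot: [3.142, -0.005, -2.965]
ft_force: [-13.7, 1.7, 6.6]
opening: 0.005
[-15.54958256   0.31454089   5.88087784]
side1 grip 125 [504.8 404.2 115.2] dir 112.7 len 48.0 zmax 122.0
side1 grip 116 [488.3 243.1 114.3] dir -177.8 len 46.0 zmax 120.0
side1 grip 37 [528.1 198.  108.9] dir -135.1 len 37.0 zmax 121.0
scene1 grip 38 [504.5 393.3 110.8] dir -68.2 len 45.0 zmax 120.0
scene1 grip 60 [527.3 172.2 112.9] dir 157.1 len 44.0 zmax 124.0
scene1 grip 45 [485.9 233.4 112.7] dir -179.2 len 46.0 zmax 118.0
```

The lever is at its stop: it moved only 0.3 mm for the last 2 mm commanded, the force rose to 14 N, and the geometry gives about 102°. I'll back off and lift, then plan the middle lever.

```bash
python3 -m pendant '[[[0,0.005,0,0,0],[0,0.012,0,0,0],[0,0.012,0,-0.02,0],[0,0.012,0,-0.05,0],[0,0.012,0,-0.065,0],[0,0.012,0,-0.07,0],[0,0.012,0,-0.07,0],[0,0.012,0,-0.07,0]]]'
python3 - <<'E'
from cell import env
from plan import *
s=env.state();x,y,_=s["eef_pos"];print(s["eef_pos"],s["tcp_rot"][2],s["ft_force"])
plan(x,y,s["tcp_rot"][2],(535,243),1,[(184,33),(184,20),(170,19),(156,19),(142,19),(128,19),(116,19),(108,19),(104,18),(102,18),(98,17)],48)
E
```

```text
t: 8.3
eef_pos: [511.5, 178.3, 167.8]
tcp_rot: [-3.142, -0.001, -2.965]
ft_force: [-0.1, -0.4, 0.8]
opening: 0.003
[511.5487279  178.2899339  167.82831992] -2.9654868229595164 [-0.06511581 -0.40122429  0.81574836]
184 33 [489. 207.] tool 0.0168 0.0319
184 20 [489. 220.] tool 0.0154 0.0448
170 19 [484. 233.] tool 0.0172 0.0582
156 19 [483. 245.] tool 0.016 0.0708
142 19 [485. 258.] tool 0.0118 0.0826
128 19 [490. 269.] tool 0.0048 0.0931
116 19 [497. 278.] tool -0.003 0.1006
108 19 [502. 283.] tool -0.009 0.1045
104 18 [506. 285.] tool -0.0132 0.1063
102 18 [507. 286.] tool -0.0148 0.107
98 17 [511. 288.] tool -0.0192 0.1082
```

```bash
python3 -m pendant '[[[0,0.008,0.015,0,0],[0,0.017,0.03,0,0],[0,0.017,0.03,0.01,0],[0,0.017,0.03,0.03,0],[0,0.017,0.03,0.05,0],[0,0.017,0.03,0.065,0],[0,0.017,0.03,0.069,0],[0,0.017,0.03,0.069,0]]]'
python3 -m pendant '[[[0,0,0.007,0,0],[0,-0.001,0.015,0,0],[0,0,0.022,0,0],[0,0,0.028,0,0],[0,0,0.035,0,0],[0,-0.001,0.041,0,0],[0,-0.003,0.047,0,0],[0,-0.005,0.0525,0,0]]]'
python3 -m pendant '[[[0,-0.003,0.005,0,0],[0,-0.007,0.0105,0,0],[0,-0.011,0.0145,0,0],[0,-0.015,0.018,0,0],[0,-0.018,0.020,0,0],[0,-0.021,0.022,0,0],[0,-0.021,0.022,0,0],[0,-0.021,0.022,0,0]]]'
```

```text
t: 9.1
eef_pos: [489.4, 205.2, 98.9]
tcp_rot: [-3.141, -0.001, -2.965]
ft_force: [0.5, -0.1, 0.4]
opening: 0.006
t: 9.9
eef_pos: [485.3, 257.8, 100.0]
tcp_rot: [-3.141, 0.0, -2.965]
ft_force: [-0.3, -6.4, 0.0]
opening: 0.004
t: 10.7
eef_pos: [502.4, 283.2, 99.7]
tcp_rot: [3.141, 0.0, -2.965]
ft_force: [-1.8, -0.1, 0.5]
opening: 0.002
```

```bash
python3 -m pendant '[[[0,-0.001,0,0,0],[0,-0.002,0.001,0,0],[0,-0.003,0.001,0,0],[0,-0.004,0.001,0,0],[0,-0.004,0.001,0,0],[0,-0.004,0.001,0,0],[0,-0.004,0.001,0,0],[0,-0.004,0.001,0,0]]]'
python3 -m pendant '[[[0,-0.001,0,0,0],[0,-0.002,0,0,0],[0,-0.002,0,0,0],[0,-0.002,0,0,0],[0,-0.002,0,0,0],[0,-0.002,0,0,0],[0,-0.002,0,0,0],[0,-0.002,0,0,0]]]'
```

```text
t: 11.5
eef_pos: [506.1, 284.7, 99.6]
tcp_rot: [3.141, 0.0, -2.965]
ft_force: [-3.8, 0.9, 0.3]
opening: 0.005
t: 12.3
eef_pos: [507.8, 285.0, 99.6]
tcp_rot: [3.141, -0.001, -2.965]
ft_force: [-6.1, 1.6, 0.8]
opening: 0.005
```

```bash
python3 -m pendant '[[[0,-0.001,0,0,0],[0,-0.002,0,0,0],[0,-0.002,0,0,0],[0,-0.002,0,0,0],[0,-0.002,0,0,0],[0,-0.002,0,0,0],[0,-0.002,0,0,0],[0,-0.002,0,0,0]]]'
```

```text
t: 13.1
eef_pos: [508.1, 285.1, 99.5]
tcp_rot: [-3.141, -0.004, -2.965]
ft_force: [-13.3, 1.4, 5.9]
opening: 0.01
```

```bash
python3 -m pendant '[[[0,0.005,0,0,0],[0,0.012,0,0,0],[0,0.012,0,-0.02,0],[0,0.012,0,-0.05,0],[0,0.012,0,-0.065,0],[0,0.012,0,-0.07,0],[0,0.012,0,-0.07,0],[0,0.012,0,-0.07,0]]]'
python3 - <<'E'
from cell import env
from plan import *
for n in("scene","side"):
    c=env.read_camera(n);np.savez(f"pics/{n}2.npz",**c)
A=load("scene2")["image"][130:245,180:320];B=load("side2")["image"][190:350,150:320]
A=cv2.resize(A,None,fx=2.85,fy=2.85,interpolation=3);B=cv2.resize(B,None,fx=2.3,fy=2.3,interpolation=3)
A=cv2.copyMakeBorder(A,0,B.shape[0]-A.shape[0],0,0,0);cv2.imwrite("pics/crop2.png",np.hstack([A,B]))
s=env.state();x,y,_=s["eef_pos"];print(s["eef_pos"],s["tcp_rot"][2],s["ft_force"])
plan(x,y,s["tcp_rot"][2],(521.5,352),-1,[(111,34),(111,20),(123,19),(135,19),(147,19),(159,19),(171,19),(180,19),(186,19),(190,18),(192.5,18),(196,17)],50)
E
python3 meas.py side2 scene2|grep grip
```

```text
t: 13.9
eef_pos: [498.0, 283.0, 168.8]
tcp_rot: [-3.141, -0.001, -2.965]
ft_force: [-0.3, -0.2, -0.5]
opening: 0.007
[497.95237603 283.00597491 168.61815078] -2.9654513149780772 [ 0.16867529  0.19607788 -0.15743117]
111 34 [535. 411.] tool -0.0592 0.1193
111 20 [522. 406.] tool -0.0455 0.1167
123 19 [510. 404.] tool -0.0333 0.1173
135 19 [500. 401.] tool -0.0222 0.1157
147 19 [490. 395.] tool -0.0117 0.1118
159 19 [482. 388.] tool -0.0023 0.1059
171 19 [475. 379.] tool 0.0058 0.0981
180 19 [472. 371.] tool 0.0106 0.0913
186 19 [470. 366.] tool 0.0132 0.0863
190 18 [469. 361.] tool 0.0147 0.0819
192.5 18 [469. 359.] tool 0.0154 0.0797
196 17 [469. 355.] tool 0.0162 0.0756
side2 grip 128 [504.8 403.5 115.1] dir 111.5 len 49.0 zmax 120.0
side2 grip 106 [524.2 295.6 115.2] dir 103.9 len 54.0 zmax 120.0
side2 grip 85 [538.7 185.7 114.7] dir 103.1 len 58.0 zmax 120.0
scene2 grip 45 [537.4 177.6 112.3] dir -74.9 len 46.0 zmax 120.0
scene2 grip 37 [503.8 393.3 111.6] dir 111.1 len 41.0 zmax 122.0
scene2 grip 39 [522.6 286.6 112.5] dir -76.0 len 47.0 zmax 119.0
```

View pics/crop2.png

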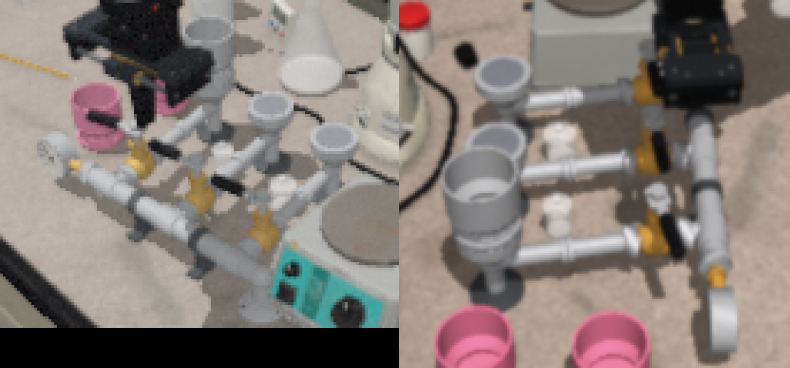

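Both bare levers read 103-104° from both cameras, which is square across the pipes (yaw about 13°). The bottles and the funnel are unmoved. Now I'll open the funnel's lever, which stands at 111° and should end near 193°.

```bash
python3 -m pendant '[[[0,-0.01,0.02,0,0],[0,-0.03,0.06,0,0],[0,-0.05,0.1,0,0],[0,-0.059,0.119,0,0],[0,-0.059,0.119,0.02,0],[0,-0.059,0.119,0.05,0],[0,-0.059,0.119,0.069,0],[0,-0.059,0.119,0.069,0]]]'
python3 -m pendant '[[[0,0.006,-0.001,0,0],[0,0.0135,-0.002,0,0],[0,0.0195,-0.002,0,0],[0,0.0255,-0.002,0,0],[0,0.031,-0.002,0,0],[0,0.037,-0.003,0,0],[0,0.042,-0.005,0,0],[0,0.047,-0.007,0,0]]]'
python3 -m pendant '[[[0,0.005,-0.003,0,0],[0,0.0095,-0.006,0,0],[0,0.014,-0.010,0,0],[0,0.018,-0.014,0,0],[0,0.0205,-0.0175,0,0],[0,0.0225,-0.0205,0,0],[0,0.0225,-0.0205,0,0],[0,0.0225,-0.0205,0,0]]]'
```

```text
t: 14.8
eef_pos: [534.2, 409.9, 97.0]
tcp_rot: [-3.139, -0.005, -2.965]
ft_force: [-0.2, 0.0, -0.6]
opening: 0.005
t: 15.6
eef_pos: [491.1, 396.0, 102.2]
tcp_rot: [3.14, 0.004, -2.965]
ft_force: [5.3, 1.9, 0.4]
opening: 0.008
t: 16.4
eef_pos: [471.4, 371.1, 100.4]
tcp_rot: [-3.141, -0.002, -2.966]
ft_force: [-0.3, 0.9, 1.5]
opening: 0.004
```

```bash
python3 -m pendant '[[[0,0.001,-0.002,0,0],[0,0.002,-0.004,0,0],[0,0.003,-0.006,0,0],[0,0.003,-0.007,0,0],[0,0.003,-0.008,0,0],[0,0.003,-0.008,0,0],[0,0.003,-0.008,0,0],[0,0.003,-0.008,0,0]]]'
python3 -m pendant '[[[0,0,-0.001,0,0],[0,0,-0.002,0,0],[0,0,-0.002,0,0],[0,0,-0.002,0,0],[0,0,-0.002,0,0],[0,0,-0.002,0,0],[0,0,-0.002,0,0],[0,0,-0.002,0,0]]]'
```

```text
t: 17.2
eef_pos: [470.1, 362.9, 100.5]
tcp_rot: [-3.141, -0.001, -2.965]
ft_force: [-0.1, 1.6, 0.2]
opening: 0.002
t: 18.0
eef_pos: [470.7, 361.0, 100.6]
tcp_rot: [-3.142, 0.0, -2.965]
ft_force: [-2.4, 2.3, -0.7]
opening: 0.001
```

```bash
python3 -m pendant '[[[0,0,-0.001,0,0],[0,0,-0.002,0,0],[0,0,-0.003,0,0],[0,0,-0.003,0,0],[0,0,-0.003,0,0],[0,0,-0.003,0,0],[0,0,-0.003,0,0],[0,0,-0.003,0,0]]]'
python3 -m pendant '[[[0,0,-0.001,0,0],[0,0,-0.002,0,0],[0,0,-0.002,0,0],[0,0,-0.002,0,0],[0,0,-0.002,0,0],[0,0,-0.002,0,0],[0,0,-0.002,0,0],[0,0,-0.002,0,0]]]'
```

```text
t: 18.8
eef_pos: [471.3, 358.0, 100.7]
tcp_rot: [-3.142, 0.0, -2.965]
ft_force: [-1.1, 2.8, -0.6]
opening: -0.0
t: 19.6
eef_pos: [471.4, 356.1, 100.6]
tcp_rot: [3.142, -0.0, -2.965]
ft_force: [-3.4, 2.2, -0.4]
opening: 0.003
```

```bash
python3 -m pendant '[[[0,0,-0.001,0,0],[0,0,-0.002,0,0],[0,0,-0.002,0,0],[0,0,-0.002,0,0],[0,0,-0.002,0,0],[0,0,-0.002,0,0],[0,0,-0.002,0,0],[0,0,-0.002,0,0]]]'
python3 - <<'E'
from cell import env
from h import *
for n in("scene","side"):
    c=env.read_camera(n);np.savez(f"pics/{n}3.npz",**c)
print(env.state()["ft_force"])
E
python3 meas.py side3 scene3|grep grip
```

```text
t: 20.4
eef_pos: [471.5, 354.2, 100.6]
tcp_rot: [3.141, -0.001, -2.965]
ft_force: [-4.5, 4.4, -1.0]
opening: 0.005
[-4.92379998  4.44911002 -0.17707912]
side3 grip 69 [538.9 188.9 115.4] dir 105.7 len 44.0 zmax 120.0
side3 grip 105 [524.  295.5 115. ] dir 103.7 len 54.0 zmax 121.0
scene3 grip 44 [537.  178.4 112.1] dir -76.1 len 45.0 zmax 120.0
scene3 grip 38 [522.3 287.3 112.5] dir -75.7 len 48.0 zmax 121.0
scene3 grip 72 [471.7 339.4 114.2] dir -177.3 len 47.0 zmax 124.0
```

```bash
python3 -m pendant '[[[0,0,-0.001,0,0],[0,0,-0.002,0,0],[0,0,-0.002,0,0],[0,0,-0.002,0,0],[0,0,-0.002,0,0],[0,0,-0.002,0,0],[0,0,-0.002,0,0],[0,0,-0.002,0,0]]]'
```

```text
t: 21.3
eef_pos: [471.6, 352.8, 100.6]
tcp_rot: [3.141, -0.001, -2.965]
ft_force: [-5.9, 8.8, 0.8]
opening: 0.005
```

```bash
python3 -m pendant '[[[0,0,-0.001,0,0],[0,0,-0.001,0,0],[0,0,-0.0015,0,0],[0,0,-0.0015,0,0],[0,0,-0.0015,0,0],[0,0,-0.0015,0,0],[0,0,-0.0015,0,0],[0,0,-0.0015,0,0]]]'
```

```text
t: 22.1
eef_pos: [471.7, 352.5, 100.6]
tcp_rot: [3.139, -0.0, -2.965]
ft_force: [-9.0, 15.9, -1.4]
opening: 0.004
```

The lever is at its stop. I'll back off, lift clear and check all three.

```bash
python3 -m pendant '[[[0,0,0.006,0,0],[0,0,0.014,0,0],[0,0,0.014,-0.02,0],[0,0,0.014,-0.06,0],[0,0,0.014,-0.1,0],[0,0,0.014,-0.14,0],[0,0,0.014,-0.18,0],[0,0,0.014,-0.22,0]]]'
python3 -m pendant '[[[0,0.01,0.01,-0.01,0],[0,0.03,0.03,-0.02,0],[0,0.05,0.06,-0.02,0],[0,0.06,0.09,-0.02,0],[0,0.06,0.12,-0.02,0],[0,0.06,0.14,-0.02,0],[0,0.06,0.14,-0.02,0],[0,0.06,0.14,-0.02,0]]]'
python3 - <<'E'
from cell import env
from plan import *
for n in("scene","side"):
    c=env.read_camera(n);np.savez(f"pics/{n}4.npz",**c)
A=load("scene4")["image"][130:245,180:320];B=load("side4")["image"][190:350,150:320]
A=cv2.resize(A,None,fx=2.85,fy=2.85,interpolation=3);B=cv2.resize(B,None,fx=2.3,fy=2.3,interpolation=3)
A=cv2.copyMakeBorder(A,0,B.shape[0]-A.shape[0],0,0,0);cv2.imwrite("pics/crop4.png",np.hstack([A,B]))
E
python3 meas.py side4 scene4
```

```text
t: 22.9
eef_pos: [470.1, 364.3, 322.6]
tcp_rot: [-3.141, 0.001, -2.966]
ft_force: [0.3, -0.5, -0.1]
opening: 0.001
t: 23.7
eef_pos: [386.1, 491.7, 339.9]
tcp_rot: [-3.141, -0.001, -2.965]
ft_force: [-0.4, -0.2, -0.3]
opening: 0.002
side4 grip 67 [539.1 188.5 115.5] dir 105.9 len 47.0 zmax 120.0
side4 grip 155 [474.4 342.8 113.8] dir 14.7 len 49.0 zmax 122.0
side4 grip 94 [523.9 297.9 115. ] dir 106.3 len 48.0 zmax 121.0
side4 94 disc 89 680.5 398.5 r 32.4
side4 94 disc 230 663.0 78.8 r 36.1
side4 94 disc 272 695.9 282.5 r 32.4
side4 94 disc 348 711.3 176.3 r 33.7
side4 166 disc 247 682.5 393.2 r 36.3
scene4 grip 45 [537.1 178.4 112.2] dir 104.6 len 45.0 zmax 118.0
scene4 grip 44 [473.8 333.  112.7] dir -167.1 len 45.0 zmax 119.0
scene4 grip 41 [522.8 287.  112.6] dir -73.3 len 46.0 zmax 120.0
scene4 94 disc 43 663.9 79.5 r 34.6
scene4 94 disc 153 714.0 172.4 r 34.0
scene4 94 disc 139 700.6 281.6 r 34.3
scene4 94 disc 35 681.0 385.4 r 31.8
scene4 166 disc 64 685.7 392.4 r 39.1
```

View pics/crop4.png

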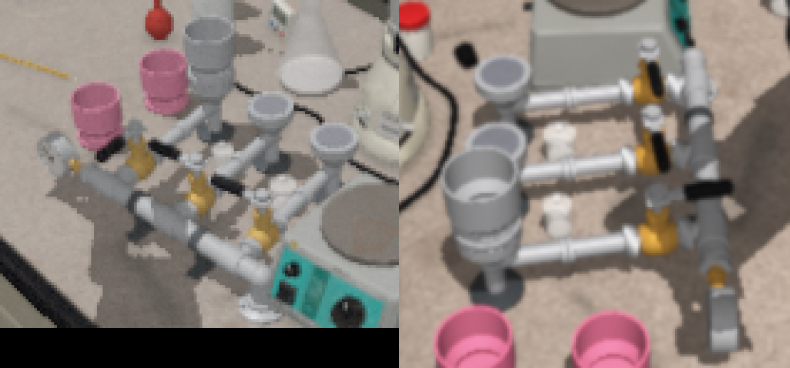

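The final crop shows both bare levers square across their pipes at (655,78) and (655,150). The funnel's lever lies in line over the header at (708,188), and the funnel, bottles and pink cups have not moved.

```bash
python3 -c "
from cell import env
print(env.job_done())"
```

```text
the job is handed in; nothing more can be done
None
```

The manifold is set so that only the funnel's station should draw, and I handed the job in at about 24 s of the 59 s allowed. `env.job_done()` gave no verdict.

**What I did:** With the fingers shut, I pushed the two bare stations' levers to their shut stops, right one first, then the middle. Only then did I push the funnel's lever to its open stop. Each push ended when the lever stopped moving and the force rose to about 14–18 N. Then I backed off, lifted clear and parked away from everything.

**Last checks (scene and side cameras):**

| Item | Final reading | Expected |
|---|---|---|
| Two bare levers | about 104–106° (shut) | about 103° |
| Funnel's lever | about 193–195° (open) | about 193° |
| Funnel rim position | unchanged within 2 mm | unchanged |

- **Glassware:** In the last pictures the weighing bottles and pink cups look unmoved. I did not measure these, and the beaker, Petri dish and amber bottle were outside the crops I checked. The arm never went near those three.
- **Disagreement:** The line through the stations gave a manifold angle of about 7–8°, while the branch pipes gave about 12–13°. The end stops fitted the pipe value, so I relied on the stops.

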